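Set the valve levers of a filtration manifold

ROBOT

A 6-joint arm with a two-finger parallel gripper is mounted at the origin on a cart in front of the work surface, level with it; the furniture and walls round the work are solid. World frame = base frame: x ahead of the robot, y to its left, z up, the work surface at z = 0. Lengths are in m, angles in rad, forces in N, time in s.
With the tool pointing down it reaches from about 0.3 to 0.775 m from the base axis. Payload 14.6 kg.
Tool frame: the origin (TCP) lies at the centre of the arm's flange, where the gripper is bolted on; the fingertips stand 199 mm ahead of it and the grasp point (between the pads) lies 180 mm ahead of it; z points along the fingers, y is the line along which they close (so a half turn about z gives the same grasp; the last joint's range is limited). The gripper opens to 94 mm and grips with 3 to 60 N. Pads are 16 mm wide; open, the fingers measure 119 mm over their backs; the gripper's body (75 mm by 177 mm) begins 78 mm behind the grasp point.
Start: joints at [-1.182, 0.3, 1.521, -0, 1.321, -0.067], TCP at [0.242, -0.494, 0.405] pointing down, gripper open.
Joint ranges: [-3.03, 3.03], [-0.79, 2.21], [0.23, 2.52], [-1.04, 4.18], [0, 3.07], [-2.55, 2.55]. Speed limits (rad/s): [2.22, 2.22, 2.57, 3.14, 3.14, 3.14].

INTERFACE

Orientations are given as [roll, pitch, yaw] about the fixed x, y, z axes, in that order (R = Rz(yaw) Ry(pitch) Rx(roll)).
In Python, from station import ctrl gives the robot as it stands. The module is installed in compiled form; this text tells all that it offers.
- The arm moves only by the tool servo_tool, never from a script. Its argument "motion" is a list of rows, each a list of 5 numbers: the closure, from 0 (fully open) to 1 (shut), then the shift along the world's x, y, z in cm, then the turn about the world's z in degrees. A call has 1 to 20 rows; each row is the pose to reach, as a shift and turn from the pose commanded when the call began; what a row does not reach only later rows make up. A row lasts 1/8 s, in which the tool goes at most 62.5 mm and 10.7 degrees, less where a joint would pass 70% of its speed; a pose out of reach is approached as far as the arm can. A call with a gripper value outside its range is refused whole. The fingers move at their own pace and stop on an object; "squeeze" is the grip in N (left out, the last holds). Time passes only in rows, so rows that repeat a pose let the fingers close. It gives the time, the measured TCP pose, the force, the opening and the grip force at its end, in the units of the state.
- ctrl.get_obs(): the state, without advancing time (a new reading comes with each control period).
- ctrl.camera(name): name is "scene" or "top"; returns a dict with "image" (480x640x3 uint8, red, green, blue), "fx", "fy", "cx", "cy" (pixels), "camera_from_world" (4x4, takes a point from world to camera coordinates). Camera axes: x right, y up, looking along -z (the intrinsics and any distortion apply to the point x, -y, -z); pixel columns grow to the right and rows downward; lengths in m; the calibration is good to about 2 mm. A picture is of the moment at which its call begins. There is no depth.
- ctrl.hand_in(): hands the job in; it is judged then, once.
The state is a dict: "time_s": time; "qpos": joint angles; "joint_vel": joint speeds; "tau": joint torques, N m; "ee_pos": TCP position; "eef_rot": TCP orientation; "force": force on the tool from outside, world axes, zero at the start; "moment": the same for the moment, N m; "grip_width": finger opening in m; "grip_force": force on a finger pad.
Only numpy, scipy, OpenCV 4.12 (cv2) and the standard library are available. Lean on these libraries where they do the work, as an engineer would, in place of code of your own. Each camera call takes 0.05 s, during which the arm holds its last target. There are 200 camera calls.

TASK

One of the three stations of the vacuum filtration manifold carries the steel filter funnel; the other two have only a bare stopper. With the closed fingertips, push the lever of the funnel's valve fully open, in line with its branch pipe, and push the levers of the two empty stations fully shut, crosswise to their pipes, so that the pump draws through the funnel alone. Only push the levers: do not lift or shift the funnel, the stoppers or the things lying around.

Things in the scene. Friction and masses are not known exactly. Their poses are not given: they have to be found in the camera images.
- manifold: fixed vacuum filtration manifold: a steel header pipe (400 mm long, axis 45 mm up) lies across the view on a base plate; three branch pipes, 130 mm apart, run from it away from the robot, each through a lever ball valve (at x 50 mm) to an upright port (at x 170 mm). Origin: on the work surface under the header's middle; x along the branches away from the robot, y along the header to the left, z up
- gauge_top (a point): top of the round vacuum gauge (52 mm across, 116 mm up) beside the left end of the header; part of the manifold
- pump_top (a point): centre of the top of the grey vacuum pump (190 x 95 mm, 100 mm high), fixed to the right of the manifold and joined to it by a hose; part of the manifold
- lever_left (a joint): the left valve lever as seen from the robot, rad: 0 = fully shut (crosswise to its branch pipe, pointing along the manifold's +y), 1.571 = fully open (in line with its pipe, pointing along the manifold's -x, over the header toward the robot); grows counter-clockwise from above. Solid stops at both ends, no spring, stays where left; friction 0.18 Nm, about 3 N at the sleeve
- pivot_left (a point): point on the upright turning axis of the left lever, at the mid-height of the lever's sleeve (92 mm up)
- tip_left (a point): centre of the free end of that lever, 85 mm from the axis. The black sleeve that one pushes runs from 41 to 85 mm from the axis, 14 mm wide, from 86 to 98 mm above the work surface; the header's top below it is at 61 mm, 64 mm at the end caps
- port_left (a point): centre of the seat in the left port, a steel cup of 48 mm outside diameter, 82 mm high at the rim; its seat is 74 mm up
- lever_middle (a joint): the middle valve lever as seen from the robot, rad: 0 = fully shut (crosswise to its branch pipe, pointing along the manifold's +y), 1.571 = fully open (in line with its pipe, pointing along the manifold's -x, over the header toward the robot); grows counter-clockwise from above. Solid stops at both ends, no spring, stays where left; friction 0.18 Nm, about 3 N at the sleeve
- pivot_middle (a point): point on the upright turning axis of the middle lever, at the mid-height of the lever's sleeve (92 mm up)
- tip_middle (a point): centre of the free end of that lever, 85 mm from the axis. The black sleeve that one pushes runs from 41 to 85 mm from the axis, 14 mm wide, from 86 to 98 mm above the work surface; the header's top below it is at 61 mm, 64 mm at the end caps
- port_middle (a point): centre of the seat in the middle port, a steel cup of 48 mm outside diameter, 82 mm high at the rim; its seat is 74 mm up
- lever_right (a joint): the right valve lever as seen from the robot, rad: 0 = fully shut (crosswise to its branch pipe, pointing along the manifold's +y), 1.571 = fully open (in line with its pipe, pointing along the manifold's -x, over the header toward the robot); grows counter-clockwise from above. Solid stops at both ends, no spring, stays where left; friction 0.18 Nm, about 3 N at the sleeve
- pivot_right (a point): point on the upright turning axis of the right lever, at the mid-height of the lever's sleeve (92 mm up)
- tip_right (a point): centre of the free end of that lever, 85 mm from the axis. The black sleeve that one pushes runs from 41 to 85 mm from the axis, 14 mm wide, from 86 to 98 mm above the work surface; the header's top below it is at 61 mm, 64 mm at the end caps
- port_right (a point): centre of the seat in the right port, a steel cup of 48 mm outside diameter, 82 mm high at the rim; its seat is 74 mm up
- funnel: steel filter funnel on a white stopper, 62 mm in diameter, 122 mm high, standing loose in the cup of one of the three ports (which one differs); origin at the centre of its underside, z up along its axis. The station it stands on is the loaded one
- stopper_1: bare white bored stopper, 41 mm in diameter, 28 mm high, loose in the cup of one of the two empty ports; origin at the centre of its underside
- stopper_2: bare white bored stopper, 41 mm in diameter, 28 mm high, loose in the cup of one of the two empty ports; origin at the centre of its underside
- beaker: clear plastic beaker, 65 mm in diameter, 77 mm high, loose, beside the manifold on the left front; origin at the centre of its underside
- forceps: steel forceps, 14 x 122 x 8 mm, lying loose in front of the manifold; origin at the centre of the underside, long axis y
- membrane_dish: small covered Petri dish, 59 mm in diameter, 15 mm high, loose in front of the manifold; origin at the centre of the underside
- marker: felt marker, 14 x 130 x 12 mm, lying loose on the right front; origin at the centre of the underside, long axis y
Not all that is in view belongs to the job. Leave any orange or red look-alike of the funnel alone.

How it is judged:
At the end, for the whole second after the job is handed in: The funnel station's lever is within about 7 degrees of its open stop (over 1.44 rad), both other levers within about 7 degrees of shut (under 0.13 rad), all levers still; the funnel (upright within 0.1 rad) and both stoppers are within 12 mm of where they stood (((horizontal distance between funnel and port_left below 0.012 m and value of joint lever_left above 1.44 rad and value of joint each of lever_middle, lever_right below 0.13 rad) or (horizontal distance between funnel and port_middle below 0.012 m and value of joint each of lever_left, lever_right below 0.13 rad and value of joint lever_middle above 1.44 rad) or (horizontal distance between funnel and port_right below 0.012 m and value of joint each of lever_left, lever_middle below 0.13 rad and value of joint lever_right above 1.44 rad)) and velocity of joint lever_left between -0.05 and 0.05 rad/s and velocity of joint lever_middle between -0.05 and 0.05 rad/s and velocity of joint lever_right between -0.05 and 0.05 rad/s and angle between funnel's own z axis and vertical below 0.1 rad and distance of each of funnel, stopper_1, stopper_2 from where it was at the start of the episode below 0.012 m); the robot touches nothing.
It fails at once if the funnel is lifted, tipped or knocked off its port (distance of funnel from where it was at the start of the episode above 0.015 m or angle between funnel's own z axis and vertical above 0.2 rad).
It fails at once if a bare stopper is lifted or knocked out of its port (distance of any of stopper_1, stopper_2 from where it was at the start of the episode above 0.015 m).
It fails at once if the beaker, forceps, dish or marker is lifted or shifted by more than 25 mm (distance of any of beaker, forceps, membrane_dish, marker from where it was at the start of the episode above 0.025 m).
It also fails if it takes over 54 s, if anything falls off the work surface, if the arm or the gripper's body presses on something with over 40 N, if the wrist force passes 120 N, or if a joint passes its speed limit or range.

## Working session

There is one attempt and no reset: what is moved stays moved. The work goes in short steps, Python scripts to look and compute and a tool call to move; the robot and the scene stay as the last step left them, time stands still between calls to the robot, and variables do not carry over. Pictures are saved under pics/ and viewed, at most 10 in all, crops included, and the job is handed in when it is done.

Besides the shell and the picture viewer there is one more tool, called after "Request:" by a JSON object that holds its "api" and its "payload", one argument or row to a line. servo_tool: Moves the arm, as the interface text tells. Its arguments: {"type":"object","properties":{"motion":{"type":"array","items":{"type":"array","items":{"type":"number"}}},"squeeze":{"type":"number"}},"required":["motion"]}

```bash
mkdir -p pics; python3 - <<'E'
from station import ctrl
import cv2, numpy as np, json
for n in("scene","top"):
    c=ctrl.camera(n); cv2.imwrite(f"pics/{n}0.png",c["image"][:,:,::-1])
    print(n,c["fx"],c["fy"],c["cx"],c["cy"],np.round(c["camera_from_world"],4).tolist(),[k for k in c])
o=ctrl.get_obs();print(o)
E
```

```text
scene 568.411548710133 568.411548710133 329.39412237431344 251.45893786268584 [[0.8228, -0.5679, 0.0195, -0.4564], [0.2369, 0.374, 0.8967, -0.2314], [-0.5165, -0.7332, 0.4423, -1.0532], [0.0, 0.0, 0.0, 1.0]] ['image', 'fx', 'fy', 'cx', 'cy', 'camera_from_world']
top 600.7697049410289 600.7697049410289 325.820807849479 236.3285226327151 [[0.0055, -1.0, -0.0008, -0.0096], [0.978, 0.0053, 0.2086, -0.5687], [-0.2086, -0.0019, 0.978, -1.383], [0.0, 0.0, 0.0, 1.0]] ['image', 'fx', 'fy', 'cx', 'cy', 'camera_from_world']
{'time_s': 0.1, 'qpos': array([-1.18163270e+00,  3.00431593e-01,  1.52151829e+00, -2.07248249e-05,
        1.32065687e+00, -6.65955346e-02]), 'joint_vel': array([-0.00075192, -0.00099001, -0.00012302,  0.0007738 , -0.00126664,
       -0.00046843]), 'tau': array([ 3.32320442e-04, -5.32647943e+01, -3.53284121e+01,  7.08558387e-02,
        2.34676333e-02, -6.13867860e-05]), 'ee_pos': array([ 0.24206879, -0.49383944,  0.40413445]), 'eef_rot': array([-3.14057947e+00, -4.74544904e-05,  4.55764278e-01]), 'force': array([0.35157552, 0.21444296, 0.04838555]), 'moment': array([-0.02596426,  0.05657999, -0.03671516]), 'grip_force': 0.0, 'grip_width': 0.09394077961172209}
```

View pics/top0.png

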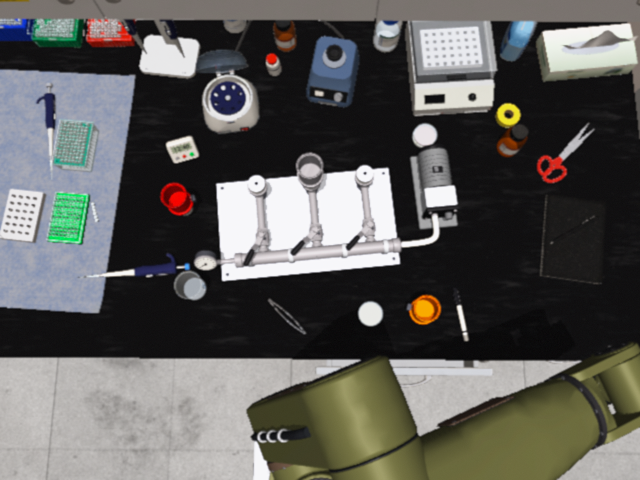

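View pics/scene0.png

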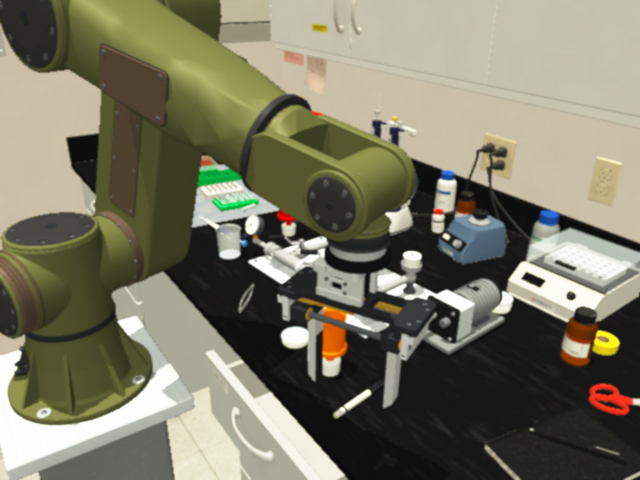

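The top view shows the funnel on the middle port (310,165), bare stoppers at (257,184) and (365,174), and the levers as black sleeves near (250,255), (303,248) and (352,242). Next I'll measure the stopper, sleeve and plate positions.

```bash
cat > h.py <<'E'
import numpy as np, cv2
from station import ctrl
def ray(c,uv,z):
    T=c["camera_from_world"];R,t=T[:3,:3],T[:3,3];o=-R.T@t
    d=R.T@np.array([(uv[0]-c["cx"])/c["fx"],-(uv[1]-c["cy"])/c["fy"],-1.])
    return o+d*(z-o[2])/d[2]
def proj(c,p):
    T=c["camera_from_world"];q=T[:3,:3]@np.asarray(p)+T[:3,3]
    return np.array([c["cx"]+c["fx"]*q[0]/-q[2],c["cy"]-c["fy"]*q[1]/-q[2]])
E
python3 - <<'E'
from h import *
c=ctrl.camera("top");im=c["image"]
L,R_=ray(c,(257,184),.102),ray(c,(365,174),.102)
print("stoppers rough",L,R_,np.linalg.norm(L-R_))
# white plate corners
hsv=cv2.cvtColor(im,cv2.COLOR_RGB2HSV);m=((hsv[...,2]>225)&(hsv[...,1]<25)).astype(np.uint8)
m[:160]=0;m[285:]=0;m[:,:210]=0;m[:,402:]=0
r=cv2.minAreaRect(cv2.findNonZero(m));print("plate",r,[ray(c,p,.006).round(4).tolist() for p in cv2.boxPoints(r)])
# dark sleeves
g=im.max(2)<70;d=g.astype(np.uint8);d[:225]=0;d[275:]=0;d[:,:230]=0;d[:,390:]=0
n,l,s,ce=cv2.connectedComponentsWithStats(d)
for i in range(1,n):
    if s[i,4]>25:
        pts=np.argwhere(l==i)[:,::-1].astype(np.float32);rr=cv2.minAreaRect(pts);b=cv2.boxPoints(rr)
        w=np.array([ray(c,p,.098)[:2] for p in pts]);mu=w.mean(0);e=np.linalg.svd(w-mu,full_matrices=False)[2][0];pr=(w-mu)@e
        print(s[i],mu.round(4),e.round(3),pr.min().round(4),pr.max().round(4))
cv2.imwrite("pics/crop.png",cv2.resize(im[150:290,205:405],None,fx=4,fy=4,interpolation=cv2.INTER_CUBIC)[:,:,::-1])
E
```

```text
stoppers rough [0.68600349 0.15750783 0.102     ] [ 0.71219162 -0.0991423   0.102     ] 0.25798277070631803
plate ((300.32025146484375, 222.11236572265625), (100.78206634521484, 188.3382568359375), 84.5596694946289) [[0.7229, 0.3099, 0.006], [0.7731, -0.1679, 0.006], [0.513, -0.1872, 0.006], [0.4661, 0.274, 0.006]]
[347 236  12  14  69] [ 0.5465 -0.0684] [-0.759  0.651] -0.0204 0.0184
[291 241  13  14  75] [0.5335 0.0597] [-0.753  0.658] -0.019 0.0178
[244 249  10  16  81] [0.5107 0.1719] [-0.911  0.413] -0.02 0.0194
[300 266  90   9 434] [ 0.4782 -0.0808] [ 0.054 -0.999] -0.1334 0.0729
```

View pics/crop.png

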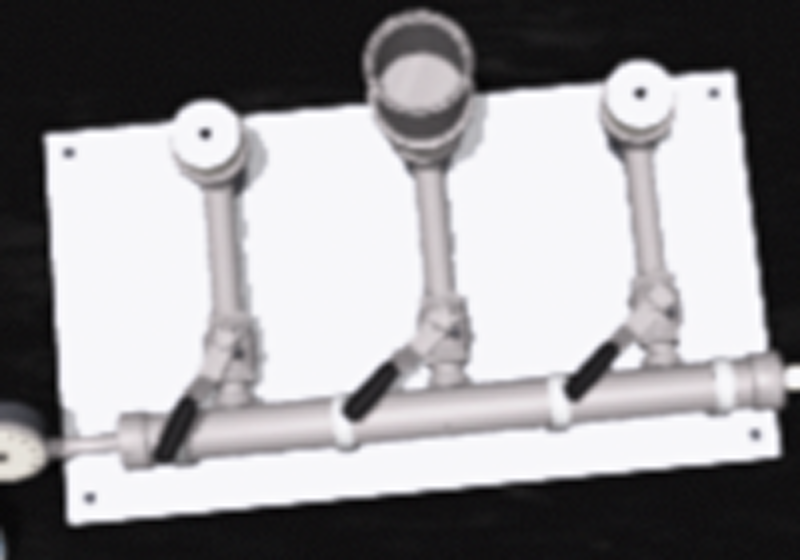

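The crop shows the middle port loaded. The levers are about 61° (left), 43° (middle) and 43° (right) from shut. The manifold yaw is about 5.8°, taken from the stopper holes at full-image (256.2,183.3) and (365,173.2). Next I'll compute the push waypoints.

```bash
cat > wp.py <<'E'
from h import *
c=ctrl.camera("top")
L,R=[ray(c,p,.102)[:2] for p in((256.2,183.3),(365,173.2))]
Y=(L-R)/np.linalg.norm(L-R);X=np.array([Y[1],-Y[0]]);M=(L+R)/2
print("yaw",np.arctan2(X[1],X[0]),"span",np.linalg.norm(L-R))
P={k:M-.12*X+s*.13*Y for k,s in(("L",1),("M",0),("R",-1))}
for k,s in(("L",(.5107,.1719)),("M",(.5335,.0597)),("R",(.5465,-.0684))):
    v=np.array(s)-P[k];print(k,P[k].round(4),"len",np.linalg.norm(v).round(4),"ang deg",np.degrees(np.arctan2(-v@X,v@Y)).round(1))
W={"R":[(-88,55),(-15,55),(-40,55)],"M":[(-42,92),(-42,60),(-60,19.5),(-60,45)],"L":[(-100,35),(-60,38),(-15,55),(-45,55)]}
o=ctrl.get_obs();print(o["ee_pos"].round(4),o["eef_rot"].round(4))
for k in W:
    print(k,[(100*(P[k]+(a*X+b*Y)/1000)).round(2).tolist() for a,b in W[k]])
print("gauge",ray(c,(205,252),.116).round(3))
E
python3 wp.py
```

```text
yaw 0.10195923605456701 span 0.2599676930186243
L [0.5683 0.1473] len 0.0627 ang deg 61.0
M [0.5816 0.0179] len 0.0637 ang deg 43.2
R [ 0.5948 -0.1114] len 0.0647 ang deg 42.5
[ 0.2421 -0.4938  0.4043] [-3.141e+00 -1.000e-04  4.557e-01]
R [[50.17, -6.56], [57.43, -5.82], [54.94, -6.07]]
M [[53.04, 10.52], [53.37, 7.34], [51.99, 3.12], [51.73, 5.66]]
L [[46.53, 17.19], [50.48, 17.9], [54.78, 20.04], [51.8, 19.74]]
gauge [0.519 0.27  0.116]
```

Request:
{"api": "servo_tool", "payload": {
  "motion": [
    [1,0,0,0,0],
    [1,0,0,0,0],
    [1,0,0,0,0],
    [1,4,6,0,-5],
    [1,8,12,0,-10],
    [1,12,18,0,-15],
    [1,16,25,0,-20.3],
    [1,20,32,0,-20.3],
    [1,23,38,0,-20.3],
    [1,26,42.8,0,-20.3],
    [1,26,42.8,0,-20.3],
    [1,26,42.8,0,-20.3],
    [1,26,42.8,0,-20.3],
    [1,26,42.8,0,-20.3]
  ],
  "squeeze": 20
}}

```text
time_s: 1.95
ee_pos: [0.5017, -0.067, 0.4048]
eef_rot: [3.141, -0.0, 0.1]
force: [0.7, -0.2, 0.6]
grip_width: 0.0006
grip_force: 0.0
```

Request:
{"api": "servo_tool", "payload": {
  "motion": [
    [1,0,0.1,-4,0],
    [1,0,0.1,-8,0],
    [1,0,0.1,-11,0],
    [1,0,0.1,-12.8,0],
    [1,0,0.1,-12.8,0],
    [1,0,0.1,-12.8,0]
  ]
}}

```text
time_s: 2.7
ee_pos: [0.5022, -0.0655, 0.2776]
eef_rot: [3.141, -0.001, 0.1]
force: [0.2, -0.1, 0.9]
grip_width: 0.0004
grip_force: 0.0
```

```bash
python3 - <<'E'
from h import *
a=ctrl.camera("top")["image"][140:300,180:420];b=ctrl.camera("scene")["image"][190:350,230:470]
cv2.imwrite("pics/a1.png",cv2.resize(np.hstack([a,b]),(780,260),interpolation=cv2.INTER_CUBIC)[:,:,::-1])
E
```

```text
(no output)
```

View pics/a1.png

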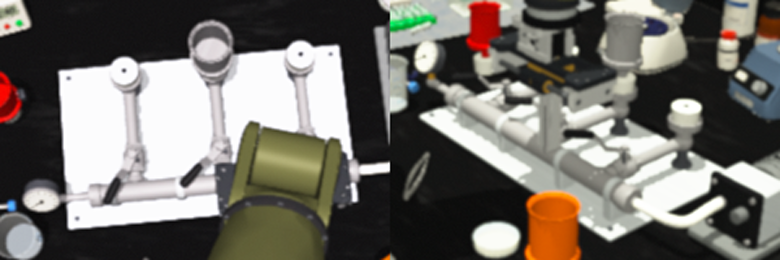

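The view confirms the closed fingers are over the header, on the robot side of the right lever, with nothing touching. I'll push it shut in +x.

Request:
{"api": "servo_tool", "payload": {
  "motion": [
    [1,0.8,0.1,0,0],
    [1,1.4,0.15,0,0],
    [1,2.0,0.2,0,0],
    [1,2.6,0.3,0,0],
    [1,3.2,0.3,0,0],
    [1,3.8,0.4,0,0],
    [1,4.4,0.45,0,0],
    [1,5.0,0.5,0,0],
    [1,5.6,0.6,0,0],
    [1,6.2,0.65,0,0],
    [1,6.6,0.7,0,0],
    [1,6.9,0.7,0,0],
    [1,7.0,0.7,0,0],
    [1,7.0,0.7,0,0]
  ]
}}

```text
time_s: 4.55
ee_pos: [0.5721, -0.0579, 0.2767]
eef_rot: [3.141, -0.0, 0.101]
force: [-1.8, 0.9, -0.8]
grip_width: 0.0004
grip_force: 0.8
```

Request:
{"api": "servo_tool", "payload": {
  "motion": [
    [1,0.1,0,0,0],
    [1,0.2,0,0,0],
    [1,0.3,0,0,0],
    [1,0.3,0,0,0]
  ]
}}

```text
time_s: 5.05
ee_pos: [0.5748, -0.0578, 0.2766]
eef_rot: [-3.141, 0.002, 0.101]
force: [-10.1, 1.8, 4.3]
grip_width: 0.0004
grip_force: 4.7
```

Force rose to about 10 N at the predicted stop position, so the right lever is shut. I'll back off, rise and move to the left side of the middle lever.

Request:
{"api": "servo_tool", "payload": {
  "motion": [
    [1,-1,-0.1,0,0],
    [1,-2.5,-0.25,0,0],
    [1,-3.5,-0.3,2,0],
    [1,-4,-0.3,7,0],
    [1,-4.2,4,9,0],
    [1,-4.5,9,9,0],
    [1,-4.5,13.5,9,0],
    [1,-4.5,16.3,9,0],
    [1,-4.5,16.3,9,0],
    [1,-4.5,16.3,5,0],
    [1,-4.5,16.3,2,0],
    [1,-4.5,16.3,0,0],
    [1,-4.5,16.3,0,0],
    [1,-4.5,16.3,0,0]
  ]
}}

```text
time_s: 6.8
ee_pos: [0.5303, 0.1046, 0.2777]
eef_rot: [3.142, -0.002, 0.101]
force: [-0.2, 1.2, -0.4]
grip_width: 0.0003
grip_force: 0.0
```

Request:
{"api": "servo_tool", "payload": {
  "motion": [
    [1,0.1,-0.6,0,0],
    [1,0.1,-1.2,0,0],
    [1,0.2,-1.8,0,0],
    [1,0.3,-2.5,0,0],
    [1,0.4,-3.2,0,0],
    [1,0.2,-3.8,0,0],
    [1,0,-4.4,0,0],
    [1,-0.2,-5.0,0,0],
    [1,-0.4,-5.6,0,0],
    [1,-0.6,-6.2,0,0],
    [1,-0.8,-6.7,0,0],
    [1,-0.9,-7.0,0,0],
    [1,-1.0,-7.2,0,0],
    [1,-1.0,-7.2,0,0]
  ]
}}

```text
time_s: 8.55
ee_pos: [0.5201, 0.0331, 0.2768]
eef_rot: [3.142, -0.0, 0.102]
force: [1.2, 2.1, 1.0]
grip_width: 0.0007
grip_force: 1.2
```

Request:
{"api": "servo_tool", "payload": {
  "motion": [
    [1,0,-0.1,0,0],
    [1,0,-0.2,0,0],
    [1,0,-0.3,0,0],
    [1,0,-0.3,0,0]
  ]
}}

```text
time_s: 9.05
ee_pos: [0.5201, 0.0319, 0.2768]
eef_rot: [-3.138, -0.001, 0.102]
force: [1.6, 22.6, 1.2]
grip_width: 0.0002
grip_force: 11.3
```

The middle lever is at its open stop (22 N). Next is the left lever.

Request:
{"api": "servo_tool", "payload": {
  "motion": [
    [1,0,1,0,0],
    [1,0,2.2,0,0],
    [1,0,2.8,3,0],
    [1,0,3,8,0],
    [1,-2,7,9,0],
    [1,-4,11,9,0],
    [1,-5.5,14.2,9,0],
    [1,-5.5,14.2,9,0],
    [1,-5.5,14.2,5,0],
    [1,-5.5,14.2,2,0],
    [1,-5.5,14.2,0,0],
    [1,-5.5,14.2,0,0],
    [1,-5.5,14.2,0,0]
  ]
}}

```text
time_s: 10.68
ee_pos: [0.4655, 0.1719, 0.2775]
eef_rot: [-3.142, -0.001, 0.101]
force: [-0.1, 0.5, 0.5]
grip_width: 0.0006
grip_force: 0.0
```

Request:
{"api": "servo_tool", "payload": {
  "motion": [
    [1,0.6,0.1,0,0],
    [1,1.2,0.2,0,0],
    [1,1.8,0.3,0,0],
    [1,2.4,0.4,0,0],
    [1,3.0,0.5,0,0],
    [1,3.5,0.6,0,0],
    [1,4.0,0.7,0,0],
    [1,4.5,1.0,0,0],
    [1,5.0,1.2,0,0],
    [1,5.5,1.5,0,0],
    [1,6.0,1.7,0,0],
    [1,6.5,2.0,0,0],
    [1,7.0,2.2,0,0],
    [1,7.5,2.5,0,0],
    [1,7.8,2.7,0,0],
    [1,8.0,2.8,0,0],
    [1,8.0,2.8,0,0]
  ]
}}

```text
time_s: 12.8
ee_pos: [0.5453, 0.2002, 0.2767]
eef_rot: [-3.141, -0.001, 0.101]
force: [-0.3, -0.1, -0.3]
grip_width: 0.0003
grip_force: 0.2
```

Request:
{"api": "servo_tool", "payload": {
  "motion": [
    [1,0.1,0,0,0],
    [1,0.2,0,0,0],
    [1,0.3,0,0,0],
    [1,0.3,0,0,0]
  ]
}}

```text
time_s: 13.3
ee_pos: [0.548, 0.2004, 0.2767]
eef_rot: [-3.141, 0.001, 0.102]
force: [-4.7, 2.2, 2.2]
grip_width: 0.0004
grip_force: 2.5
```

Request:
{"api": "servo_tool", "payload": {
  "motion": [
    [1,0.1,0,0,0],
    [1,0.2,0,0,0],
    [1,0.2,0,0,0]
  ]
}}

```text
time_s: 13.68
ee_pos: [0.5491, 0.2005, 0.2766]
eef_rot: [-3.141, 0.005, 0.102]
force: [-19.1, 2.5, 10.3]
grip_width: 0.0004
grip_force: 9.6
```

The left lever is on its stop. I'll retreat clear of the view and check all three.

Request:
{"api": "servo_tool", "payload": {
  "motion": [
    [1,-1,-0.1,0,0],
    [1,-2.5,-0.3,0,0],
    [1,-4,-0.4,3,0],
    [1,-5,-0.5,8,0],
    [1,-7,-2,12,0],
    [1,-11,-6,14,0],
    [1,-15,-10,16,0],
    [1,-19,-14,16,0],
    [1,-23,-18,16,0],
    [1,-23,-18,16,0],
    [1,-23,-18,16,0],
    [1,-23,-18,16,0]
  ]
}}

```text
time_s: 15.18
ee_pos: [0.3207, 0.0207, 0.4365]
eef_rot: [-3.142, 0.0, 0.103]
force: [-0.1, -0.8, -0.2]
grip_width: 0.0003
grip_force: 0.0
```

```bash
python3 - <<'E'
from h import *
a=ctrl.camera("top")["image"];print(ctrl.get_obs()["ee_pos"],ctrl.get_obs()["force"])
cv2.imwrite("pics/a2.png",cv2.resize(a[150:340,170:410],(768,600),interpolation=cv2.INTER_CUBIC)[:,:,::-1])
E
```

```text
[0.32069668 0.02066979 0.43643458] [ 0.46774784 -0.00720166 -0.18111743]
```

View pics/a2.png

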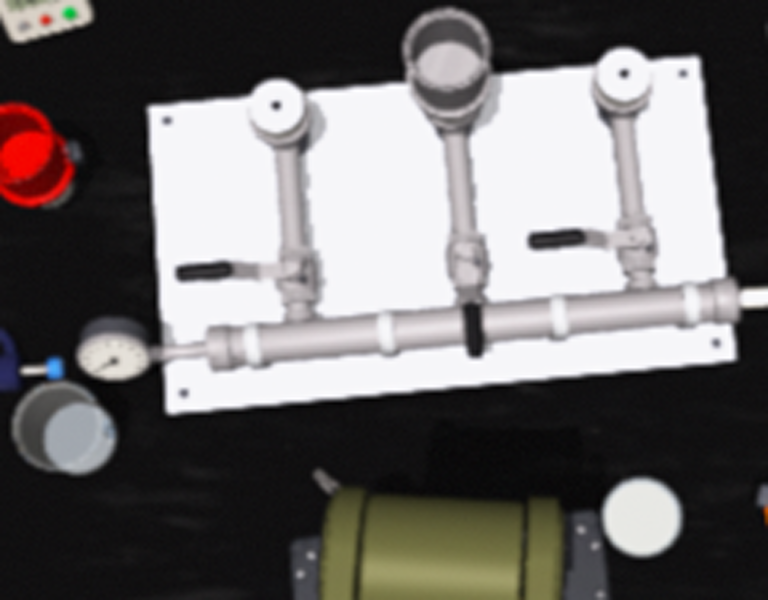

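The view shows the left lever (sleeve 180–230,271) and right lever (530–583,239) crosswise and the middle one (473,330) in line, with the funnel and stoppers in place. I'll check the angles numerically.

```bash
python3 - <<'E'
from h import *
c=ctrl.camera("top");im=c["image"]
P={"L":(.5683,.1473),"M":(.5816,.0179),"R":(.5948,-.1114)};a=.10196;X=np.array([np.cos(a),np.sin(a)]);Y=np.array([-X[1],X[0]])
for k,d in(("L",Y),("M",-X),("R",Y)):
    u,v=proj(c,[*(np.array(P[k])+.063*d),.095]).astype(int);s=20
    m=(im.max(2)<75).astype(np.uint8);n,l,st,ce=cv2.connectedComponentsWithStats(m[v-s:v+s,u-s:u+s])
    i=l[s,s];w=np.array([ray(c,(x+u-s,y+v-s),.098)[:2] for y,x in np.argwhere(l==i)])
    q=w.mean(0)-P[k];e=np.linalg.svd(w-w.mean(0))[2][0];e*=np.sign(e@q)
    f=lambda q:np.degrees(np.arctan2(-q@X,q@Y)).round(1)
    print(k,i,len(w),np.linalg.norm(q).round(4),f(q),f(e))
E
```

```text
L 2 63 0.0617 0.2 -1.6
M 1 74 0.0623 89.3 91.3
R 1 67 0.0628 0.6 0.4
```

```bash
python3 -c "
from station import ctrl
print(ctrl.hand_in())"
```

```text
the job is handed in; nothing more can be done
None
```

The job is handed in: the middle (funnel) lever measured about 89° (fully open) and the left and right levers under 1° (shut), with the funnel and stoppers still in place in the last picture; the hand-in returned no verdict.

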